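# Fit the missing divider into the cork sorting box

### The arm

A 6-joint arm with a two-finger parallel gripper is mounted at the origin on the work surface. World frame = base frame: x ahead of the robot, y to its left, z up, the work surface at z = 0. Lengths are in mm, angles in rad, forces in N, time in s.
With the tool pointing down it reaches from about 350 to 775 mm from the base axis. Payload 7.3 kg.
Tool frame: the origin (TCP) lies midway between the tips of the shut fingers; the grasp point (between the pads) lies 19 mm behind it; x points along the fingers, y is the direction in which the jaws open and shut, and the axes are right-handed (so a half turn about x gives the same grasp; the last joint's range is limited). The gripper opens to 92 mm and grips with 3 to 60 N. Pads are 19 mm wide; open, the fingers measure 130 mm over their backs; the gripper's body (75 mm by 190 mm) begins 47 mm behind the grasp point.
Start: joints at [0.979, 0.342, 1.524, -0, 1.275, -0.146], TCP at [226.36, 473.718, 201.841] pointing down, gripper open.
Joint ranges: [-2.53, 2.53], [-0.77, 2.02], [0.04, 2.7], [-1, 4.14], [0.28, 2.66], [-3.11, 3.11]. Speed limits (rad/s): [2.57, 2.57, 3.14, 3.14, 3.14, 3.14].

### API

Orientations are given as [roll, pitch, yaw] about the fixed x, y, z axes, in that order (R = Rz(yaw) Ry(pitch) Rx(roll)).
In Python, from plant import bot gives the robot as it stands. The module is installed in compiled form; this text tells all that it offers.
- The arm moves only by the shell command python3 -m handwheel 'ROWS' [OPENING]. ROWS is JSON, a list that holds one entry, the list of rows, each a list of 4 numbers: the shift along the tool's x, y, z in cm, then the turn about the tool's x in rad. A call has 1 to 8 rows; each row shifts and turns the commanded pose from where the row before left it, along the tool's axes as they then stand; what a row does not reach is not made up. A row lasts 1/12 s, in which the tool goes at most 41.7 mm and 7.16 degrees, less where a joint would pass 70% of its speed; a pose out of reach is approached as far as the arm can. A call is refused whole if a number of a shift passes 4.17 or a number of a turn 0.125, either way. A call with a gripper value outside its range is refused whole. OPENING is the opening, from 0 (shut) to 1 (fully open), set as the call begins (- or left out, the last holds). The fingers move at their own pace and stop on an object; the grip force is fixed at half the most. Time passes only in rows, so rows that do not move let the fingers close. It gives the time, the measured TCP pose, the force and the opening at its end, in the units of the state.
- bot.get_obs(): the state, without advancing time (a new reading comes with each control period).
- bot.capture(name): name is "side" or "top"; returns (picture, depth): 480x640x3 uint8, red, green, blue; 480x640 float32, mm along the optical axis (not along the pixel's ray), 0 where there is no reading.
- bot.camera_model(name): a dict with "fx", "fy", "cx", "cy" (pixels), "position" and "rotation" of the camera in the world. Camera axes: x right, y down, z forward; pixel columns grow to the right and rows downward; lengths in mm; the calibration is good to about 2 mm. A picture is of the moment at which its call begins. camera_model takes no time and is no camera call.
- bot.close_job(): hands the job in, once; it reports no verdict.
Trained networks look in the newest picture that a camera, given by its name, has taken for a name from the list of things; names that differ only in an ending like _2 or _b are one class to them, and where a whole thing is asked for, a point or a joint stands for the part that bears it (a point fixed in the world has none). Each returns a list of dicts, best first, with "conf" (0 to 1); they miss things now and then, are a little off and sometimes report something else, mostly with a low value. They report only what shows in the picture. A call takes as long as a camera call. They do not tell look-alikes from the thing itself.
- bot.find_in(camera, label): "bbox" ([left, top, width, height] in pixels, round what is visible of it).
- bot.spot_point(camera, label): "point" ([column, row] in pixels: a listed point, or the origin of a listed thing).
The state is a dict: "time": time; "joint_positions": joint angles; "dq": joint speeds; "tau": joint torques, N m; "tool_pos": TCP position; "tcp_rot": TCP orientation; "contact_force": force on the tool from outside, world axes, zero at the start; "moment": the same for the moment, N m; "grip_width": finger opening in mm.
Only numpy, scipy, OpenCV 4.12 (cv2) and the standard library are available. Lean on these libraries where they do the work, as an engineer would, in place of code of your own. Each camera call takes 0.05 s, during which the arm holds its last target.

### The job

The plywood cork sorting box is missing one of its two dividers. Three plywood dividers stand in the slotted wooden stand: take the largest one (the full-width and full-height one, like the divider already in the box) by its tab and slide it down into the empty slot of the box until it sits fully home on the box floor, tab up. Leave the two smaller dividers standing in the stand.

Things in the scene. Friction and masses are not known exactly. Their poses are not given: they have to be found in the camera images.
- divider_large: Largest loose divider, plywood, 100 g: upright slab 120 mm wide (x), 12 thick (y), 72 high (z); on the middle of its top edge a gripping tab, same thickness, 44 mm wide, 45 high (117 overall). Origin: middle of its bottom edge. Stands in any of three slots (75 mm apart, 16 wide, 25 deep, open above) of a fixed dark wooden stand 110 x 230 mm, 35 high; slot floor 10 mm above the table.
- divider_narrow: Smaller loose divider of the same plywood, thickness and tab, but only 80 mm wide (72 mm high plus the 45 mm tab). Origin: middle of its bottom edge, x along its width, z up. It stands in another slot of the stand and stays there.
- divider_low: Lower loose divider of the same plywood, thickness and tab, 120 mm wide but only 40 mm high (plus the 45 mm tab). Origin: middle of its bottom edge, x along its width, z up. It stands in the third slot of the stand and stays there.
- slot (a point): Middle of the empty slot, on the floor (7 mm thick) of the fixed open plywood box: 150 (x) x 250 (y) mm, 80 high, centred 40 mm to -y. x along the slot, y across, z up. Ribs on both inner walls (136 mm apart), 20 mm deep, form the slot, 18 mm wide, widening to 42 at the rim over its top 18 mm. A fixed divider, same size, sits 80 mm to -y. Seated either way round, only the tab rises above the rim.
Things that resemble listed ones, but are neither listed nor needed, are in the scene too. What is shaped like the divider_large but pink or yellow is not meant. What is shaped like the divider_low but blue is not meant.

How it is judged (in metres and radians):
At the end, for the whole second after the job is handed in: The large divider rests in the empty slot: bottom middle within 15 mm horizontally of the slot's middle and under 8 mm above the box floor, upright and along the slot within 10 degrees, either way round. The two smaller ones still stand (within 30 degrees) in the stand, moved less than 30 mm (horizontal distance between divider_large and slot below 0.015 m and z of divider_large in the frame of slot below 0.008 m and angle between divider_large's own z axis and vertical below 0.17 rad and angle between the x axis of divider_large and the x axis of slot, either way round below 0.17 rad and linear speed of divider_large below 0.02 m/s and distance of each of divider_narrow, divider_low from where it was at the start of the episode below 0.03 m and angle between each of divider_narrow, divider_low's own z axis and vertical below 0.52 rad); the robot touches nothing.
It fails at once if the narrow divider is moved more than 30 mm or tipped over (distance of divider_narrow from where it was at the start of the episode above 0.03 m or angle between divider_narrow's own z axis and vertical above 0.52 rad).
It fails at once if the low divider is moved more than 30 mm or tipped over (distance of divider_low from where it was at the start of the episode above 0.03 m or angle between divider_low's own z axis and vertical above 0.52 rad).
It also fails if it takes over 38 s, if anything falls off the work surface, if the arm or the gripper's body presses on something with over 40 N, if the wrist force passes 120 N, or if a joint passes its speed limit or range.

## Working session

There is one attempt and no reset: what is moved stays moved. The work goes in short steps, Python scripts to look and compute and a shell command to move; the robot and the scene stay as the last step left them, time stands still between calls to the robot, and variables do not carry over. Pictures are saved under pics/ and viewed, and the job is handed in when it is done.

```bash
mkdir -p pics; cat > h.py <<'E'
import numpy as np, cv2
from plant import bot
def snap(cam,name):
    p,d=bot.capture(cam); cv2.imwrite(f'pics/{name}.png',p[:,:,::-1]); np.save(f'pics/{name}_d.npy',d); return p,d
def world(cam,u,v,z):
    m=bot.camera_model(cam); c=np.array([(u-m['cx'])/m['fx']*z,(v-m['cy'])/m['fy']*z,z])
    return np.array(m['rotation'])@c+np.array(m['position'])
def cloud(cam,d):
    m=bot.camera_model(cam); v,u=np.mgrid[0:480,0:640]
    c=np.stack([(u-m['cx'])/m['fx']*d,(v-m['cy'])/m['fy']*d,d],-1)
    return c@np.array(m['rotation']).T+np.array(m['position'])
E
python3 - <<'E'
from h import *
for c in ('top','side'):
    snap(c,c+'0'); print(c,bot.camera_model(c))
    for l in ('divider_large','divider_narrow','divider_low'):
        print(l,bot.find_in(c,l)[:5])
    print('slot',bot.spot_point(c,'slot')[:3])
print(bot.get_obs())
E
```

```text
top {'fx': 475.84489004791527, 'fy': 475.84489004791527, 'cx': 310.8340247642556, 'cy': 243.04564801838163, 'position': array([ 304.73830433,  -12.0956838 , 1127.28763112]), 'rotation': array([-3.02074732, -0.01166009, -1.58213871])}
divider_large [{'bbox': [347.6, 169.5, 12.1, 52.4], 'conf': 0.82}, {'bbox': [360.1, 252.6, 54.4, 21.9], 'conf': 0.69}]
divider_narrow [{'bbox': [412.2, 179.8, 15.9, 35.4], 'conf': 0.67}]
divider_low [{'bbox': [379.1, 166.6, 12.4, 57.5], 'conf': 0.87}, {'bbox': [339.1, 121.9, 42.7, 25.4], 'conf': 0.57}]
slot [{'point': [204.4, 199.8], 'conf': 0.84}]
side {'fx': 444.00607164657987, 'fy': 444.00607164657987, 'cx': 318.3714454985722, 'cy': 235.78945197818553, 'position': array([-214.22447346, -642.08403086,  610.52438677]), 'rotation': array([-2.13314183,  0.02017703, -0.80933376])}
divider_large [{'bbox': [373.1, 198.4, 27.4, 44.4], 'conf': 0.94}, {'bbox': [344.4, 243.2, 56.5, 54.9], 'conf': 0.94}, {'bbox': [317.8, 324.6, 44.2, 86.2], 'conf': 0.65}]
divider_narrow [{'bbox': [426.6, 218.7, 28.6, 55.7], 'conf': 0.79}]
divider_low [{'bbox': [403.9, 197.0, 46.5, 30.2], 'conf': 0.8}, {'bbox': [392.5, 219.7, 36.7, 45.6], 'conf': 0.58}]
slot [{'point': [285.5, 201.5], 'conf': 0.91}]
{'time': 0.5, 'joint_positions': array([ 9.78974511e-01,  3.42019961e-01,  1.52414083e+00, -1.75223582e-05,
        1.27538711e+00, -1.46020133e-01]), 'dq': array([ 7.17062232e-05,  6.91068301e-05, -1.68609162e-03,  6.35734612e-04,
        2.10687509e-04,  1.03884904e-03]), 'tau': array([-2.86033646e-04, -4.30814087e+01, -2.44311941e+01,  7.18933577e-02,
        4.88379865e-02,  7.64310215e-06]), 'tool_pos': array([226.36729141, 473.69535867, 201.81586224]), 'tcp_rot': array([1.06634753, 1.57074854, 0.62055095]), 'contact_force': array([-0.14152867,  0.0390911 , -0.33429424]), 'moment': array([ 0.06685072, -0.01394109,  0.00329369]), 'grip_width': 91.7791878976486}
```

```bash
sed -i "s/np.array(m\['rotation'\])/Rm(m['rotation'])/g" h.py; sed -i '1i from scipy.spatial.transform import Rotation\ndef Rm(r): return Rotation.from_euler("xyz",r).as_matrix()' h.py; cat h.py; python3 -c "
import cv2
a=cv2.imread('pics/top0.png');cv2.imwrite('pics/topz.png',cv2.resize(a[110:310,140:440],None,fx=2.6,fy=2.6,interpolation=cv2.INTER_CUBIC))"
```

```text
from scipy.spatial.transform import Rotation
def Rm(r): return Rotation.from_euler("xyz",r).as_matrix()
import numpy as np, cv2
from plant import bot
def snap(cam,name):
    p,d=bot.capture(cam); cv2.imwrite(f'pics/{name}.png',p[:,:,::-1]); np.save(f'pics/{name}_d.npy',d); return p,d
def world(cam,u,v,z):
    m=bot.camera_model(cam); c=np.array([(u-m['cx'])/m['fx']*z,(v-m['cy'])/m['fy']*z,z])
    return Rm(m['rotation'])@c+np.array(m['position'])
def cloud(cam,d):
    m=bot.camera_model(cam); v,u=np.mgrid[0:480,0:640]
    c=np.stack([(u-m['cx'])/m['fx']*d,(v-m['cy'])/m['fy']*d,d],-1)
    return c@Rm(m['rotation']).T+np.array(m['position'])
```

View pics/top0.png

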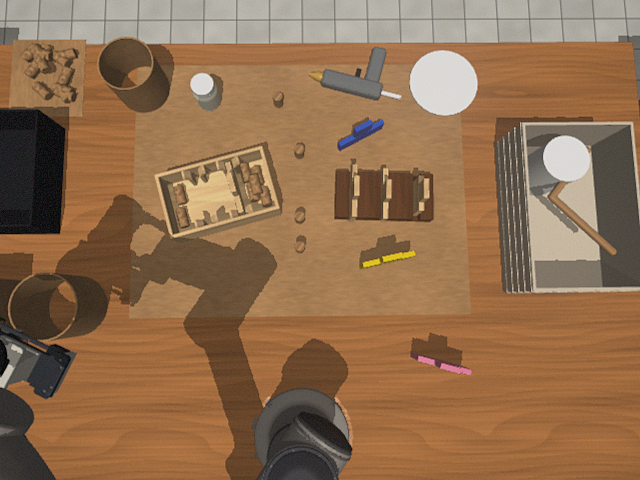

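View pics/side0.png

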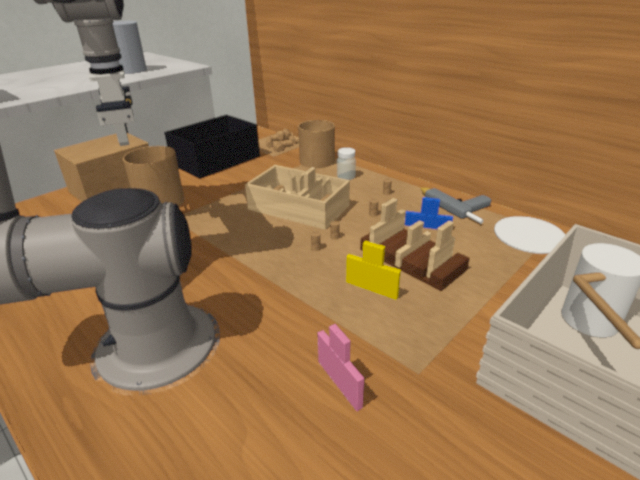

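```bash
python3 - <<'E'
from h import *
for c in('top','side'):
    P=cloud(c,np.load(f'pics/{c}0_d.npy')); ok=np.load(f'pics/{c}0_d.npy')>0
    np.save(f'pics/{c}P.npy',P)
    if c=='top':
        for nm,(u0,u1,v0,v1) in dict(A=(345,362,155,228),B=(376,398,155,228),C=(408,434,155,228)).items():
            Q=P[v0:v1,u0:u1][ok[v0:v1,u0:u1]]; 
            for lo,hi in((35,48),(48,60),(60,76),(76,90),(90,110),(110,140)):
                S=Q[(Q[:,2]>lo)&(Q[:,2]<hi)]
                if len(S)>5: print(nm,lo,hi,len(S),S.min(0).round(),S.max(0).round(),np.median(S,0).round(1))
        print('table z',np.median(P[280:310,180:440,2]), 'box',)
        S=P[160:220,165:275]; print(np.percentile(S[...,2],[2,10,30,50,70,90,98]).round())
a=cv2.imread('pics/side0.png');cv2.imwrite('pics/sidez.png',cv2.resize(a[150:310,230:480],None,fx=3.2,fy=3.2,interpolation=cv2.INTER_CUBIC))
E
```

```text
A 35 48 245 [ 490. -146.   35.] [ 605. -106.   48.] [ 553.8 -118.7   36.8]
A 48 60 31 [ 490. -126.   48.] [ 575. -116.   60.] [ 523.9 -117.4   52.1]
A 60 76 41 [ 490. -127.   60.] [ 606. -116.   76.] [ 557.7 -118.8   67.7]
A 76 90 174 [ 490. -132.   76.] [ 609. -116.   89.] [ 522.  -123.    82.1]
A 90 110 27 [ 528. -128.   92.] [ 569. -117.  108.] [ 537.4 -118.5   96.6]
A 110 140 132 [ 528. -131.  111.] [ 571. -117.  131.] [ 548.5 -123.2  127.2]
B 35 48 410 [ 490. -231.   35.] [ 609. -178.   48.] [ 541.9 -209.1   37. ]
B 48 60 151 [ 491. -206.   48.] [ 610. -191.   60.] [ 528.2 -197.7   50.9]
B 60 76 29 [ 527. -204.   60.] [ 571. -192.   75.] [ 543.3 -193.2   71.7]
B 76 90 27 [ 527. -204.   77.] [ 570. -192.   89.] [ 539.2 -193.6   86. ]
B 90 110 109 [ 528. -206.   91.] [ 572. -193.  100.] [ 552.  -198.4   95.5]
C 35 48 353 [ 491. -314.   35.] [ 599. -253.   48.] [ 538.9 -288.1   36.6]
C 48 60 43 [ 502. -277.   48.] [ 580. -265.   60.] [ 542.3 -268.2   52. ]
C 60 76 70 [ 502. -277.   61.] [ 582. -266.   76.] [ 535.2 -267.9   69.3]
C 76 90 108 [ 502. -281.   76.] [ 582. -266.   90.] [ 525.8 -271.1   81.9]
C 90 110 53 [ 520. -279.   90.] [ 563. -267.  110.] [ 535.9 -268.1  100.5]
C 110 140 158 [ 520. -280.  110.] [ 564. -267.  132.] [ 541.1 -271.8  126.6]
table z 1.4108433818317963 box
[  1.   5.   8.  16.  42.  80. 119.]
```

View pics/topz.png

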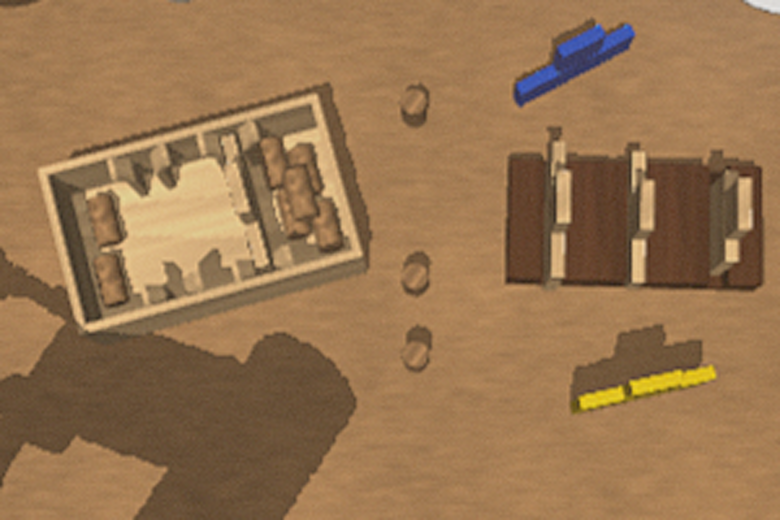

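```bash
sleep 1
```

```text
(no output)
```

View pics/sidez.png

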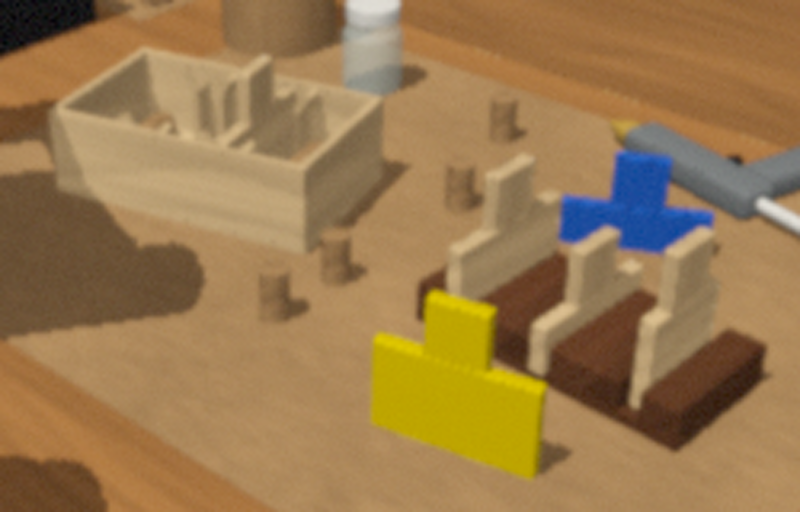

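```bash
cat > fit.py <<'E'
from h import *
for c in('top','side'):
    P=np.load(f'pics/{c}P.npy').reshape(-1,3); P=P[np.isfinite(P).all(1)]
    inbox=lambda x0,x1,y0,y1,z0,z1:P[(P[:,0]>x0)&(P[:,0]<x1)&(P[:,1]>y0)&(P[:,1]<y1)&(P[:,2]>z0)&(P[:,2]<z1)]
    print(c,'table',np.median(inbox(400,700,-100,-60,-10,10)[:,2]))
    for nm,y in(('A',-122),('B',-198),('C',-272)):
        for z0,z1 in((38,133),(86 if nm!='B' else 55,133)):
            S=inbox(470,630,y-13,y+13,z0,z1)
            if len(S)>10:
                r=cv2.minAreaRect(S[:,:2].astype(np.float32)); print(nm,len(S),'rect',np.round(r[0],1),np.round(r[1],1),round(r[2],2),'zmax',np.percentile(S[:,2],98).round(1))
        zt=np.percentile(S[:,2],97); T=S[S[:,2]>zt-3.5]; r=cv2.minAreaRect(T[:,:2].astype(np.float32)); print('  tabtop',np.round(r[0],1),np.round(r[1],1),round(r[2],2), 'med',np.median(T,0).round(1))
    S=inbox(400,700,0,330,76,85) if 1 else 0
    S=S[(S[:,0]>420)]
    r=cv2.minAreaRect(S[:,:2].astype(np.float32)); print('rim',len(S),r, np.median(S[:,2])); print(cv2.boxPoints(r).round(1).tolist())
    S=inbox(400,700,0,330,116,130); r=cv2.minAreaRect(S[:,:2].astype(np.float32)); print('tab',len(S),r,np.median(S,0))
m=bot.camera_model('top');R=Rm(m['rotation'])
for c,u,v in(('top',204.4,199.8),('side',285.5,201.5)):
    m=bot.camera_model(c);d=Rm(m['rotation'])@np.array([(u-m['cx'])/m['fx'],(v-m['cy'])/m['fy'],1]);p=m['position'];print('slotray',c,p+d*(7-p[2])/d[2])
E
python3 fit.py
```

```text
top table 1.5991488009740351
A 442 rect [ 549.1 -121.5] [119.2  24.2] 1.14 zmax 129.5
A 164 rect [ 566.  -124.8] [12.4 77.3] 87.16 zmax 130.3
  tabtop [ 549.5 -124.8] [11.1 42.7] 89.19 med [ 550.6 -124.1  128.1]
B 394 rect [ 550.  -197.7] [ 24.2 120.2] 89.91 zmax 97.4
B 180 rect [ 548.1 -198.8] [12.6 49.2] 87.36 zmax 98.2
  tabtop [ 550.1 -198.9] [11.9 43.8] 88.41 med [ 551.  -198.1   95.8]
C 481 rect [ 546.5 -271.7] [ 24.7 102.5] 89.15 zmax 129.6
C 221 rect [ 547.1 -273.3] [12.6 61.8] 87.69 zmax 130.3
  tabtop [ 542.1 -273.2] [11.5 42.1] 87.52 med [ 542.7 -273.2  128.1]
rim 1575 ((549.8207397460938, 185.68942260742188), (151.7577667236328, 250.7417449951172), 15.06342887878418) 80.11796189106212
[[444.0, 287.0], [509.1000061035156, 44.900001525878906], [655.7000122070312, 84.30000305175781], [590.5, 326.5]]
tab 117 ((559.6053466796875, 146.39154052734375), (44.03033447265625, 11.826581954956055), 15.511178970336914) [558.50584477 145.39408497 124.3855164 ]
side table 1.6801588904029927
A 886 rect [ 550.9 -126. ] [ 14.8 123.6] 87.42 zmax 127.3
A 275 rect [ 551.5 -126.1] [14.7 48.1] 8
[... 295 characters left out ...]
14.3 85.1] 86.51 zmax 128.0
C 301 rect [ 542.7 -275.7] [13.  47.4] 87.92 zmax 128.2
  tabtop [ 542.6 -275.4] [12.3 43. ] 87.97 med [ 542.2 -276.   127.2]
rim 722 ((551.3172607421875, 183.0932159423828), (156.62240600585938, 253.9878692626953), 14.687488555908203) 79.59031014933186
[[443.3999938964844, 286.1000061035156], [507.79998779296875, 40.400001525878906], [659.2999877929688, 80.0999984741211], [594.9000244140625, 325.79998779296875]]
tab 65 ((562.52490234375, 144.46954345703125), (46.86650466918945, 12.996908187866211), 14.549577713012695) [557.30972681 143.07416601 123.12060866]
slotray top [547.3539936  226.69972937   7.        ]
slotray side [542.47580357 228.48031397   7.        ]
```

```bash
cat > go.py <<'E'
import sys
from h import *
# target x y z yawdeg(of jaw-perp axis = divider x)
def rel(t,yaw):
    o=bot.get_obs(); R=Rm(o['tcp_rot']); d=R.T@(np.array(t)-o['tool_pos'])/10
    # divider x-axis should be along +-tool z
    zw=R[:,2]; cur=np.degrees(np.arctan2(zw[1],zw[0])); e=(yaw-cur+90)%180-90
    print('t',round(o['time'],2),'pos',o['tool_pos'].round(1),'down',R[:,0].round(3),'toolz yaw',cur.round(2),'yaw err',e.round(2),'turn(rad, tool x)',np.radians(-e).round(4))
    print('shift cm now-axes',d.round(2),'q',o['joint_positions'].round(2),'F',o['contact_force'].round(1),'w',o['grip_width'].round(1))
    # shift if turn is done first
    R2=R@Rotation.from_rotvec([np.radians(-e),0,0]).as_matrix(); print('shift after turn',(R2.T@(np.array(t)-o['tool_pos'])/10).round(2))
a=list(map(float,sys.argv[1:])); rel(a[:3],a[3])
E
python3 go.py 550 -125.3 200 -2.3
```

```text
t 0.5 pos [226.4 473.7 201.8] down [ 0.  0. -1.] toolz yaw -25.54 yaw err 23.24 turn(rad, tool x) -0.4057Traceback (most recent call last):
  File "go.py", line 12, in <module>
    a=list(map(float,sys.argv[1:])); rel(a[:3],a[3])
                                     ~~~^^^^^^^^^^^^
  File "go.py", line 9, in rel
    print('shift cm now-axes',d.round(2),'q',o['joint_positions'].round(2),'F',o['contact_force'].round(1),'w',o['grip_width'].round(1))
                                                                                                               ^^^^^^^^^^^^^^^^^^^^^
AttributeError: 'float' object has no attribute 'round'
```

```bash
sed -i "s/o\['grip_width'\].round(1)/round(o['grip_width'],1)/" go.py
python3 go.py 550 -125.3 200 -2.3; python3 -m handwheel '[[[0,0,0,-0.1],[0,0,0,-0.1],[0,0,0,-0.1],[0,0,0,-0.1057]]]' 0.45;python3 go.py 550 -125.3 200 -2.3
```

```text
t 0.5 pos [226.4 473.7 201.8] down [ 0.  0. -1.] toolz yaw -25.54 yaw err 23.24 turn(rad, tool x) -0.4057
shift cm now-axes [  0.18 -40.09  55.03] q [ 0.98  0.34  1.52 -0.    1.28 -0.15] F [-0.1  0.  -0.3] w 91.8
shift after turn [  0.18 -58.55  34.74]
time: 0.83
tool_pos: [226.4, 473.7, 201.9]
tcp_rot: [1.069, 1.571, 1.033]
contact_force: [-0.0, -0.3, -0.6]
grip_width: 69.8
t 0.83 pos [226.4 473.7 201.9] down [ 0.  0. -1.] toolz yaw -2.02 yaw err -0.28 turn(rad, tool x) 0.0049
shift cm now-axes [  0.18 -58.72  34.45] q [ 0.98  0.34  1.52  0.    1.28 -0.56] F [-0.  -0.3 -0.6] w 69.8
shift after turn [  0.18 -58.55  34.74]
```

```bash
python3 -m handwheel '[[[0,-1.5,0.88,0],[0,-3,1.77,0],[0,-3,1.77,0],[0,-3,1.77,0],[0,-3,1.77,0],[0,-3,1.77,0],[0,-3,1.77,0],[0,-3,1.77,0]]]' && python3 -m handwheel '[[[0,-3,1.77,0],[0,-3,1.77,0],[0,-3,1.77,0],[0,-3,1.77,0],[0,-3,1.77,0],[0,-3,1.77,0],[0,-3,1.77,0],[0,-3,1.77,0]]]'; python3 go.py 550 -125.3 200 -2.3
```

```text
time: 1.5
tool_pos: [350.4, 242.1, 202.0]
tcp_rot: [0.495, 1.57, 0.455]
contact_force: [-0.5, -0.6, 0.5]
grip_width: 41.1
time: 2.17
tool_pos: [482.4, -3.7, 202.0]
tcp_rot: [0.181, 1.57, 0.141]
contact_force: [1.2, 0.3, -0.5]
grip_width: 40.9
t 2.17 pos [482.4  -3.7 202. ] down [ 0.001  0.    -1.   ] toolz yaw -2.31 yaw err 0.01 turn(rad, tool x) -0.0002
shift cm now-axes [  0.2  -11.88   7.25] q [-0.17  0.26  1.64  0.    1.24 -1.7 ] F [ 1.2  0.3 -0.5] w 40.9
shift after turn [  0.2  -11.88   7.24]
```

```bash
python3 -m handwheel '[[[0,-2.5,1.52,0],[0,-2.5,1.52,0],[0,-2.5,1.52,0],[0,-1.5,0.9,0],[0,0,0,0],[0,0,0,0]]]'; python3 go.py 550 -125.3 200 -2.3; python3 - <<'E'
from h import *
snap('top','top1');snap('side','side1')
a=cv2.imread('pics/top1.png')[130:250,320:460];b=cv2.imread('pics/side1.png')[120:300,330:500]
cv2.imwrite('pics/c1.png',np.hstack([cv2.resize(a,(460,400)),cv2.resize(b,(340,400))]))
E
```

```text
time: 2.67
tool_pos: [532.6, -94.5, 201.3]
tcp_rot: [2.524, 1.57, 2.483]
contact_force: [-0.0, -0.1, 0.2]
grip_width: 41.2
t 2.67 pos [532.6 -94.5 201.3] down [-0.001  0.001 -1.   ] toolz yaw -2.39 yaw err 0.09 turn(rad, tool x) -0.0016
shift cm now-axes [ 0.13 -3.01  1.87] q [-0.32  0.37  1.48  0.    1.29 -1.85] F [-0.  -0.1  0.2] w 41.2
shift after turn [ 0.13 -3.01  1.86]
```

View pics/c1.png

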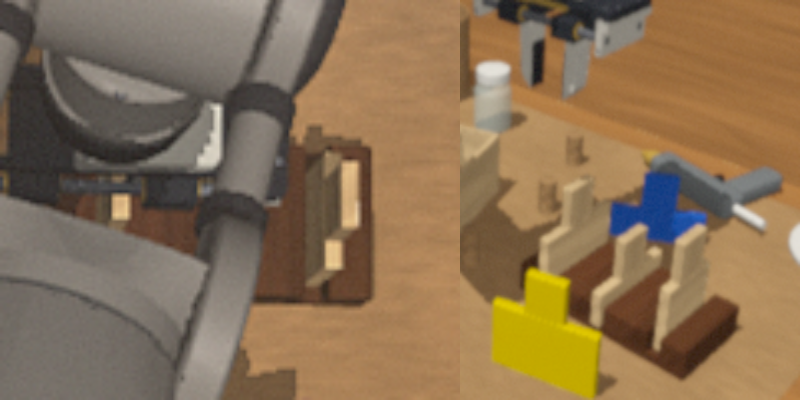

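The side view shows the open fingers above the large divider. The top view is half hidden by the arm, but the tab shows at about (120,205) in the crop. About 35 mm of lateral movement remains.

```bash
python3 -m handwheel '[[[0,-1,0.62,0],[0,-1,0.62,0],[0,-1,0.62,0],[0,0,0,0],[0,0,0,0]]]'; python3 go.py 550 -125.3 90 -2.3
```

```text
time: 3.18
tool_pos: [550.4, -125.4, 201.5]
tcp_rot: [2.359, 1.57, 2.317]
contact_force: [0.5, 0.0, -0.0]
grip_width: 41.4
t 3.18 pos [ 550.4 -125.4  201.5] down [-0.  0. -1.] toolz yaw -2.36 yaw err 0.06 turn(rad, tool x) -0.001
shift cm now-axes [ 1.115e+01  1.000e-02 -3.000e-02] q [-0.36  0.42  1.41  0.    1.31 -1.89] F [ 0.5  0.  -0. ] w 41.4
shift after turn [ 1.115e+01  1.000e-02 -3.000e-02]
```

```bash
python3 -m handwheel '[[[1.5,0,0,0],[2,0,0,0],[2,0,0,0],[2,0,0,0],[2,0,0,0],[1.6,0,0,0],[0,0,0,0],[0,0,0,0]]]'; python3 go.py 550 -125.3 90 -2.3;python3 - <<'E'
from h import *
snap('top','top2');snap('side','side2')
a=cv2.imread('pics/top2.png')[130:250,320:460];b=cv2.imread('pics/side2.png')[120:300,330:500]
cv2.imwrite('pics/c2.png',np.hstack([cv2.resize(a,(460,400)),cv2.resize(b,(340,400))]))
E
```

```text
time: 3.85
tool_pos: [549.7, -124.4, 90.5]
tcp_rot: [2.721, 1.569, 2.681]
contact_force: [-0.4, -0.2, 0.2]
grip_width: 41.1
t 3.85 pos [ 549.7 -124.4   90.5] down [-0.002  0.001 -1.   ] toolz yaw -2.29 yaw err -0.01 turn(rad, tool x) 0.0002
shift cm now-axes [ 0.05 -0.09  0.04] q [-0.36  0.52  1.57  0.    1.05 -1.89] F [-0.4 -0.2  0.2] w 41.1
shift after turn [ 0.05 -0.09  0.04]
```

View pics/c2.png

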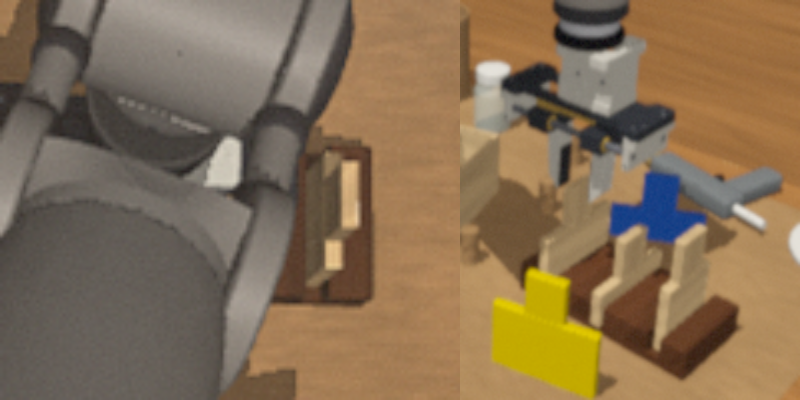

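```bash
python3 - <<'E'
from h import *
m=bot.camera_model('side');R=Rm(m['rotation'])
for n,p in dict(tipR=(550,-146,90),tipL=(550,-103,90),tabtop=(550,-125,127),tabbot=(550,-125,82)).items():
    c=R.T@(np.array(p)-m['position']);u=c[0]/c[2]*m['fx']+m['cx'];v=c[1]/c[2]*m['fy']+m['cy'];print(n,u.round(),v.round(),'crop',((u-330)*2+460).round(),((v-120)*400/180).round())
a=cv2.imread('pics/side2.png')[150:280,350:470];cv2.imwrite('pics/c3.png',cv2.resize(a,None,fx=5,fy=4.6,interpolation=cv2.INTER_CUBIC))
E
```

```text
tipR 395.0 219.0 crop 590.0 219.0
tipL 380.0 213.0 crop 561.0 206.0
tabtop 389.0 202.0 crop 578.0 182.0
tabbot 388.0 219.0 crop 575.0 219.0
```

View pics/c3.png

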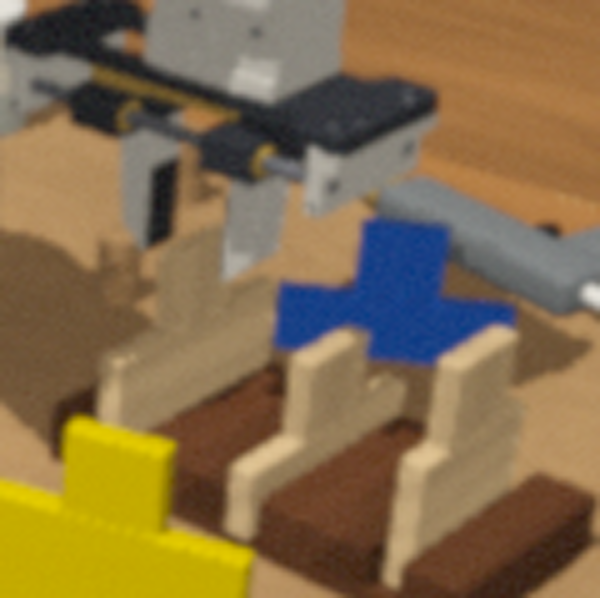

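```bash
python3 - <<'E'
from h import *
d=np.load('pics/side2_d.npy');P=cloud('side',d)
S=P[(P[...,0]>500)&(P[...,0]<620)&(P[...,1]>-185)&(P[...,1]<-60)]
for lo in range(40,180,10):
    Q=S[(S[:,2]>lo)&(S[:,2]<lo+10)]
    R=Q[(Q[:,1]<-133)];L=Q[Q[:,1]>-116]
    for n,T in(('R',R),('L',L)):
        if len(T)>4: print(lo,n,len(T),T.min(0).round(),T.max(0).round(),np.median(T,0).round())
E
```

```text
40 R 7 [ 581. -134.   41.] [ 607. -133.   49.] [ 590. -134.   48.]
50 R 9 [ 567. -135.   50.] [ 609. -133.   57.] [ 599. -134.   53.]
60 R 7 [ 586. -134.   60.] [ 609. -133.   68.] [ 596. -134.   63.]
70 R 10 [ 561. -135.   73.] [ 607. -133.   80.] [ 592. -133.   76.]
110 L 10 [ 541. -106.  117.] [ 559. -100.  120.] [ 547. -104.  119.]
120 R 20 [ 532. -161.  121.] [ 557. -133.  130.] [ 541. -152.  126.]
120 L 32 [ 540. -106.  120.] [561. -86. 130.] [ 544. -102.  126.]
130 R 40 [ 535. -164.  130.] [ 559. -146.  139.] [ 541. -161.  136.]
130 L 43 [ 540. -106.  130.] [563. -86. 140.] [ 544. -102.  135.]
140 R 46 [ 537. -165.  140.] [ 560. -148.  150.] [ 541. -162.  146.]
140 L 48 [ 539. -106.  140.] [562. -86. 150.] [ 544. -102.  145.]
150 R 48 [ 536. -166.  150.] [ 562. -146.  160.] [ 541. -162.  155.]
150 L 46 [ 540. -107.  150.] [564. -86. 160.] [ 544. -102.  154.]
160 R 48 [ 537. -166.  161.] [ 560. -145.  170.] [ 540. -161.  165.]
160 L 49 [ 539. -105.  160.] [564. -85. 169.] [ 546. -101.  164.]
170 R 14 [ 536. -174.  170.] [ 550. -149.  180.] [ 541. -165.  172.]
170 L 35 [ 538. -104.  170.] [566. -87. 180.] [ 542. -100.  174.]
```

```bash
python3 - <<'E'
from h import *
print(bot.get_obs()['tool_pos'],bot.get_obs()['time'])
_,d=snap('side','side3');P=cloud('side',d)
print(bot.get_obs()['tool_pos'],bot.get_obs()['time'])
for y0,y1 in((-170,-140),(-110,-80)):
    S=P[(P[...,0]>530)&(P[...,0]<565)&(P[...,1]>y0)&(P[...,1]<y1)&(P[...,2]>70)]
    print(np.sort(S[:,2])[:8].round(),np.median(S,0).round(1))
E
```

```text
[ 550.82849121 -124.83869698   92.01428401] 3.95
[ 550.97835913 -124.93855435   92.21072919] 4.0
[119. 120. 121. 122. 123. 125. 125. 125.] [ 540.7 -160.3  313.1]
[118. 118. 119. 119. 119. 119. 120. 120.] [ 543.6 -100.7  171.8]
```

```bash
python3 - <<'E'
from h import *
for f,t in(('side0',(226.4,473.7,201.8)),('side1',(532.6,-94.5,201.3))):
    P=cloud('side',np.load(f'pics/{f}_d.npy'))
    S=P[(np.abs(P[...,0]-t[0])<70)&(np.abs(P[...,1]-t[1])<70)&(P[...,2]>135)]
    print(f,len(S),np.sort(S[:,2])[:30].round())
a=cv2.imread('pics/side0.png')[40:200,40:200];b=cv2.imread('pics/side1.png')[90:250,330:490]
cv2.imwrite('pics/c4.png',cv2.resize(np.hstack([a,b]),None,fx=2.5,fy=2.5,interpolation=cv2.INTER_CUBIC))
E
```

```text
side0 4619 [135. 135. 135. 135. 135. 135. 135. 136. 136. 136. 136. 136. 136. 136.
 136. 136. 137. 137. 137. 137. 137. 137. 137. 137. 137. 137. 138. 138.
 138. 138.]
side1 6985 [227. 227. 227. 228. 228. 228. 228. 228. 228. 229. 229. 229. 229. 229.
 230. 230. 230. 230. 230. 230. 231. 231. 231. 231. 232. 232. 232. 232.
 232. 232.]
```

View pics/c4.png

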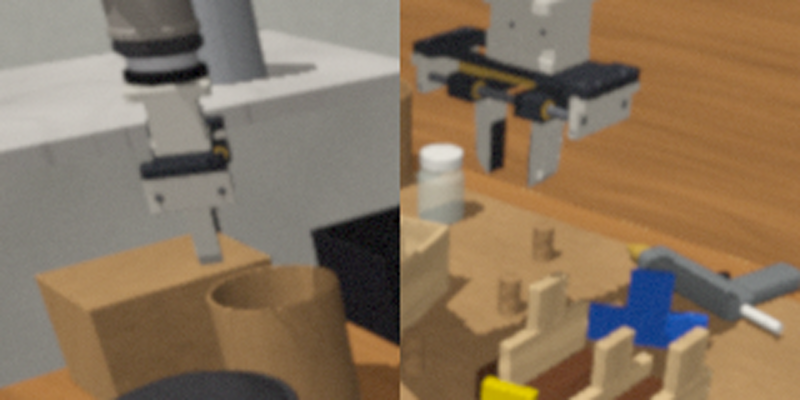

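The side depth puts the fingertips about 26 mm above the reported TCP z: 118 against 92 now, and 227 against 201 earlier. Lateral position agrees. Going a further 23 mm down is clear of everything under either reading, so I'll do that and look again.

```bash
python3 -m handwheel '[[[0.6,0,0,0],[0.6,0,0,0],[0.6,0,0,0],[0.5,0,0,0],[0,0,0,0],[0,0,0,0],[0,0,0,0]]]'; python3 - <<'E'
from h import *
_,d=snap('side','side4');P=cloud('side',d)
print(bot.get_obs()['tool_pos'],bot.get_obs()['time'])
for y0,y1 in((-170,-140),(-110,-80)):
    S=P[(P[...,0]>530)&(P[...,0]<565)&(P[...,1]>y0)&(P[...,1]<y1)&(P[...,2]>70)]
    print(np.sort(S[:,2])[:12].round())
a=cv2.imread('pics/side4.png')[150:280,350:470];cv2.imwrite('pics/c5.png',cv2.resize(a,None,fx=5,fy=4.6,interpolation=cv2.INTER_CUBIC))
E
```

```text
time: 4.58
tool_pos: [550.2, -124.8, 67.8]
tcp_rot: [1.649, 1.571, 1.609]
contact_force: [-0.3, -0.6, 0.8]
grip_width: 41.2
[ 550.32260876 -124.80306108   67.98201377] 4.6333
[ 95.  96.  96.  97.  99. 100. 100. 101. 101. 101. 103. 103.]
[93. 94. 95. 95. 96. 97. 97. 97. 98. 98. 99. 99.]
```

View pics/c5.png

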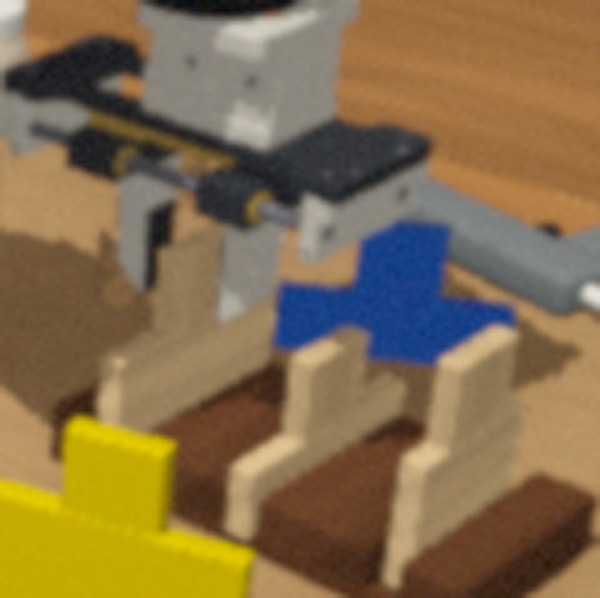

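Fingertips are now at about z = 94, either side of the tab (tab at crop (190,270), fingers at (145,240) and (250,270)). Closing.

```bash
python3 -m handwheel '[[[0,0,0,0],[0,0,0,0],[0,0,0,0],[0,0,0,0],[0,0,0,0],[0,0,0,0]]]' 0; python3 -m handwheel '[[[-0.3,0,0,0],[-0.6,0,0,0],[-0.6,0,0,0],[-0.6,0,0,0],[0,0,0,0],[0,0,0,0],[0,0,0,0]]]'; python3 - <<'E'
from h import *
_,d=snap('side','side5')
a=cv2.imread('pics/side5.png')[150:280,350:470];cv2.imwrite('pics/c6.png',cv2.resize(a,None,fx=5,fy=4.6,interpolation=cv2.INTER_CUBIC))
E
```

```text
time: 5.13
tool_pos: [550.2, -124.8, 67.9]
tcp_rot: [0.118, 1.571, 0.078]
contact_force: [0.2, -0.4, 0.5]
grip_width: 11.8
time: 5.72
tool_pos: [550.0, -124.7, 88.8]
tcp_rot: [1.124, 1.571, 1.084]
contact_force: [0.5, -0.1, -1.6]
grip_width: 11.7
```

View pics/c6.png

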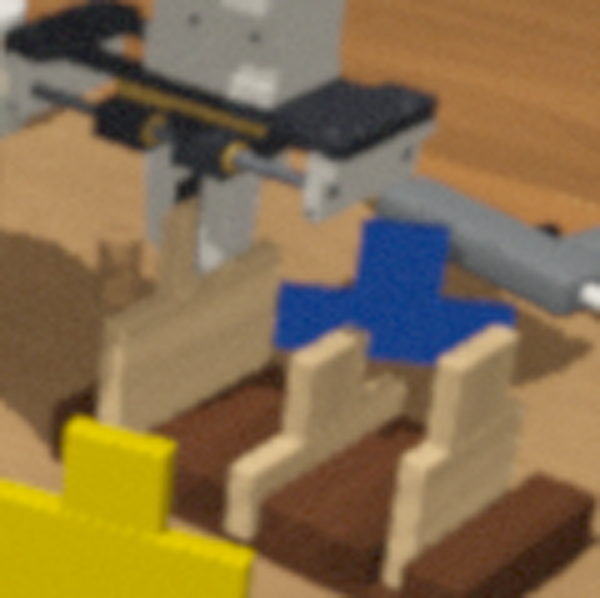

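The divider is gripped (11.7 mm) and has risen about 21 mm, upright. Lifting it clear of everything.

```bash
python3 -m handwheel '[[[-1,0,0,0],[-1.8,0,0,0],[-2,0,0,0],[-2,0,0,0],[-2,0,0,0],[-2,0,0,0],[-1.5,0,0,0],[0,0,0,0]]]'; python3 go.py 540 223 205 15; python3 -m handwheel '[[[0,0,0,-0.05],[0,0,0,-0.05],[0,0,0,-0.05],[0,0,0,-0.05],[0,0,0,-0.05],[0,0,0,-0.05],[0,0,0,0]]]'; python3 go.py 540 223 205 15
```

```text
time: 6.43
tool_pos: [551.7, -125.3, 215.8]
tcp_rot: [-0.309, 1.564, -0.35]
contact_force: [0.3, 0.3, 0.6]
grip_width: 12.1
t 6.43 pos [ 551.7 -125.3  215.8] down [ 0.006 -0.002 -1.   ] toolz yaw -2.3 yaw err 17.3 turn(rad, tool x) -0.3019
shift cm now-axes [ 0.99 34.76 -2.57] q [-0.36  0.4   1.39  0.    1.34 -1.89] F [0.3 0.3 0.6] w 12.1
shift after turn [ 0.99 33.95  7.88]
time: 7.02
tool_pos: [549.6, -124.6, 210.9]
tcp_rot: [2.473, 1.569, 2.734]
contact_force: [0.1, 0.5, -2.1]
grip_width: 12.0
t 7.02 pos [ 549.6 -124.6  210.9] down [-0.002  0.001 -1.   ] toolz yaw 14.99 yaw err 0.01 turn(rad, tool x) -0.0002
shift cm now-axes [ 0.61 33.83  8.06] q [-0.36  0.41  1.4   0.    1.34 -2.19] F [ 0.1  0.5 -2.1] w 12.0
shift after turn [ 0.61 33.82  8.07]
```

```bash
python3 -m handwheel '[[[0,1,0.24,0],[0,2,0.48,0],[0,2.4,0.57,0],[0,2.4,0.57,0],[0,2.4,0.57,0],[0,2.4,0.57,0],[0,2.4,0.57,0],[0,2.4,0.57,0]]]';python3 -m handwheel '[[[0,2.4,0.57,0],[0,2.4,0.57,0],[0,2.4,0.57,0],[0,2.4,0.57,0],[0,2.4,0.57,0],[0,2,0.48,0],[0,1,0.24,0],[0,0,0,0]]]'; python3 go.py 540 223 205 15; python3 -m handwheel '[[[0,0,0,0],[0,0,0,0]]]';  python3 go.py 540 223 205 15
```

```text
time: 7.68
tool_pos: [544.8, 56.0, 211.5]
tcp_rot: [2.245, 1.57, 2.504]
contact_force: [0.6, 1.1, -0.6]
grip_width: 11.8
time: 8.35
tool_pos: [540.6, 210.5, 211.4]
tcp_rot: [2.32, 1.57, 2.582]
contact_force: [-0.6, -1.0, -0.6]
grip_width: 11.7
t 8.35 pos [540.6 210.5 211.4] down [-0.001  0.    -1.   ] toolz yaw 15.0 yaw err -0.0 turn(rad, tool x) 0.0
shift cm now-axes [0.64 1.23 0.27] q [ 0.24  0.44  1.35  0.    1.35 -1.59] F [-0.6 -1.  -0.6] w 11.7
shift after turn [0.64 1.23 0.27]
time: 8.52
tool_pos: [541.3, 207.2, 211.7]
tcp_rot: [-2.352, 1.57, -2.093]
contact_force: [0.7, 0.1, -0.7]
grip_width: 12.1
t 8.52 pos [541.3 207.2 211.7] down [-0.    -0.001 -1.   ] toolz yaw 14.84 yaw err 0.16 turn(rad, tool x) -0.0029
shift cm now-axes [0.67 1.56 0.28] q [ 0.23  0.44  1.35 -0.    1.35 -1.6 ] F [ 0.7  0.1 -0.7] w 12.1
shift after turn [0.67 1.56 0.28]
```

```bash
python3 -m handwheel '[[[0,0.5,0.1,0],[0,0.6,0.1,0],[0,0.46,0.08,0],[0,0,0,0],[0,0,0,0],[0,0,0,0]]]'; python3 go.py 540 223 205 15; python3 - <<'E'
from h import *
_,d=snap('side','side6');P=cloud('side',d)
_,d2=snap('top','top6')
# divider body in hand: z 150..225 from side
z0=60
S=P[(np.abs(P[...,0]-540)<90)&(np.abs(P[...,1]-223)<60)&(P[...,2]>132)&(P[...,2]<222)]
print(len(S),S.min(0).round(),S.max(0).round())
r=cv2.minAreaRect(S[:,:2].astype(np.float32));print(r)
print(np.sort(S[:,2])[:10].round())
a=cv2.imread('pics/side6.png')[90:230,220:400];b=cv2.imread('pics/top6.png')[120:260,140:300]
cv2.imwrite('pics/c7.png',np.hstack([cv2.resize(a,None,fx=2.3,fy=3),cv2.resize(b,None,fx=2.3,fy=3)]))
E
```

```text
time: 9.02
tool_pos: [540.1, 223.9, 211.8]
tcp_rot: [-0.951, 1.571, -0.691]
contact_force: [0.4, -0.3, -0.7]
grip_width: 11.8
t 9.02 pos [540.1 223.9 211.8] down [ 0. -0. -1.] toolz yaw 14.9 yaw err 0.1 turn(rad, tool x) -0.0018
shift cm now-axes [ 0.68 -0.09 -0.03] q [ 0.26  0.45  1.34 -0.    1.36 -1.57] F [ 0.4 -0.3 -0.7] w 11.8
shift after turn [ 0.68 -0.09 -0.03]
668 [480. 200. 154.] [604. 236. 222.]
((542.8631591796875, 217.17617797851562), (126.29081726074219, 16.070131301879883), 10.178174018859863)
[154. 155. 155. 155. 156. 156. 156. 156. 156. 156.]
```

View pics/c7.png

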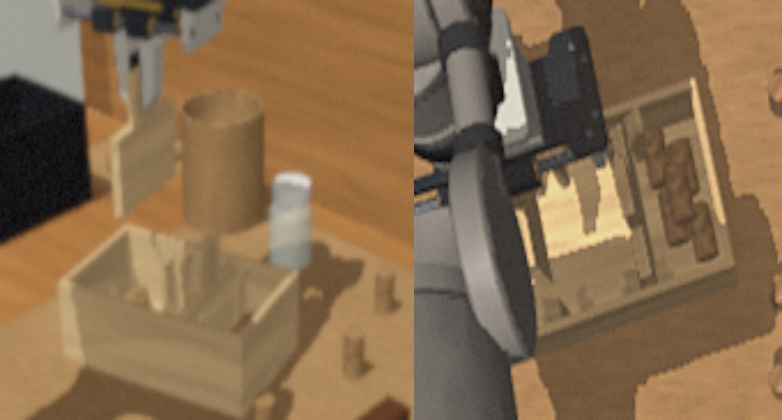

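```bash
cat > slc.py <<'E'
from h import *
import sys
d=np.load(sys.argv[1]);P=cloud('side',d);zb=float(sys.argv[2])
for lo in range(int(zb),int(zb)+115,9):
    S=P[(np.abs(P[...,0]-540)<90)&(np.abs(P[...,1]-223)<50)&(P[...,2]>lo)&(P[...,2]<lo+9)][:,:2].astype(np.float32)
    if len(S)<8: continue
    r=cv2.minAreaRect(S); vx,vy,x0,y0=cv2.fitLine(S,cv2.DIST_HUBER,0,.01,.01).ravel()
    print(lo,len(S),np.round(r[0],1),np.round(r[1],1),round(r[2],1),'line ang',np.degrees(np.arctan(vy/vx)).round(1),'y at x=541:',(y0+vy/vx*(541-x0)).round(1), 'xr',S[:,0].min().round(),S[:,0].max().round())
E
python3 slc.py pics/side6_d.npy 152
```

```text
152 60 [540.8 216.9] [119.4  10.7] 11.3 line ang 14.1 y at x=541: 217.9 xr 481.0 599.0
161 85 [542.  217.1] [122.   11.3] 11.0 line ang 14.4 y at x=541: 217.5 xr 482.0 601.0
170 86 [543.1 218.1] [125.6  14.3] 10.2 line ang 14.5 y at x=541: 217.4 xr 481.0 604.0
179 89 [541.7 217.6] [118.2  12.5] 10.2 line ang 14.3 y at x=541: 217.3 xr 483.0 599.0
188 98 [540.2 217.5] [117.8  11.6] 11.6 line ang 14.9 y at x=541: 217.4 xr 483.0 597.0
197 86 [540.8 215.5] [117.6  11.6] 11.2 line ang 14.5 y at x=541: 217.6 xr 482.0 597.0
206 93 [540.6 216.9] [118.8  13.3] 10.0 line ang 14.4 y at x=541: 217.6 xr 482.0 598.0
215 100 [539.8 221.1] [121.7  13.4] 14.3 line ang 14.6 y at x=541: 217.2 xr 480.0 600.0
224 89 [541.7 222.1] [117.2  13.8] 15.0 line ang 14.9 y at x=541: 218.8 xr 484.0 600.0
233 31 [540.4 215.9] [43.1 12.3] 3.5 line ang 3.3 y at x=541: 216.1 xr 519.0 562.0
242 48 [532.5 215.4] [22.9 47.3] 41.4 line ang -42.1 y at x=541: 203.0 xr 520.0 556.0
251 66 [532.6 215.9] [22.2 47.9] 38.5 line ang -46.1 y at x=541: 202.8 xr 518.0 556.0
260 70 [532.6 216.7] [27.  50.9] 39.4 line ang -73.2 y at x=541: 188.4 xr 519.0 559.0
```

The divider hangs upright at 14.5°, with its bottom at about 153 mm and its centre about 1 mm to +y of the slot. I'll correct that and descend to just above the rim.

```bash
python3 -m handwheel '[[[0.8,-0.05,0,0],[1.2,-0.05,0,0],[1.2,-0.03,0,0],[1.2,0,0,0],[1.2,0,0,0],[0.9,0,0,0],[0,0,0,0],[0,0,0,0]]]'; python3 go.py 540 222.5 66 15; python3 - <<'E'
from h import *
snap('side','side7');snap('top','top7')
a=cv2.imread('pics/side7.png')[110:230,230:370]
cv2.imwrite('pics/c8.png',cv2.resize(a,None,fx=5,fy=5,interpolation=cv2.INTER_CUBIC))
E
python3 slc.py pics/side7_d.npy 90
```

```text
time: 9.78
tool_pos: [540.2, 222.6, 146.4]
tcp_rot: [3.118, 1.57, -2.905]
contact_force: [0.8, -0.2, -1.8]
grip_width: 11.4
t 9.78 pos [540.2 222.6 146.4] down [-0.001 -0.    -1.   ] toolz yaw 14.89 yaw err 0.11 turn(rad, tool x) -0.002
shift cm now-axes [ 8.04 -0.   -0.01] q [ 0.26  0.5   1.44  0.    1.21 -1.57] F [ 0.8 -0.2 -1.8] w 11.4
shift after turn [ 8.04 -0.   -0.01]
90 74 [542.  215.9] [118.5  13.1] 10.4 line ang 13.8 y at x=541: 216.3 xr 483.0 599.0
99 83 [541.7 216.4] [119.7  10.3] 10.7 line ang 14.6 y at x=541: 216.1 xr 482.0 599.0
108 81 [541.5 215.4] [120.8  13.6] 9.9 line ang 14.6 y at x=541: 216.0 xr 482.0 600.0
117 89 [542.  219.6] [123.5  14.9] 11.6 line ang 14.1 y at x=541: 216.3 xr 482.0 602.0
126 79 [542.1 216.5] [119.8  11.5] 10.5 line ang 14.6 y at x=541: 216.2 xr 483.0 600.0
135 87 [545.  218.2] [127.9  13.4] 12.0 line ang 14.5 y at x=541: 215.8 xr 483.0 606.0
144 88 [541.5 215.6] [118.   15.7] 9.5 line ang 14.4 y at x=541: 216.1 xr 483.0 598.0
153 115 [540.3 220.3] [120.9  14.5] 14.7 line ang 14.2 y at x=541: 216.9 xr 481.0 599.0
162 40 [521.6 215.6] [85.5 10.4] 11.1 line ang 9.6 y at x=541: 216.3 xr 480.0 564.0
171 30 [535.  219.9] [26.5 26.6] 74.5 line ang -15.9 y at x=541: 209.1 xr 520.0 545.0
180 51 [534.9 216.4] [26.4 48.9] 42.3 line ang -45.2 y at x=541: 202.5 xr 520.0 561.0
189 61 [533.9 215.3] [26.9 48.6] 37.9 line ang -72.6 y at x=541: 187.7 xr 519.0 559.0
198 73 [533.7 218.5] [30.9 52. ] 24.6 line ang -69.7 y at x=541: 192.3 xr 518.0 558.0
```

View pics/c8.png

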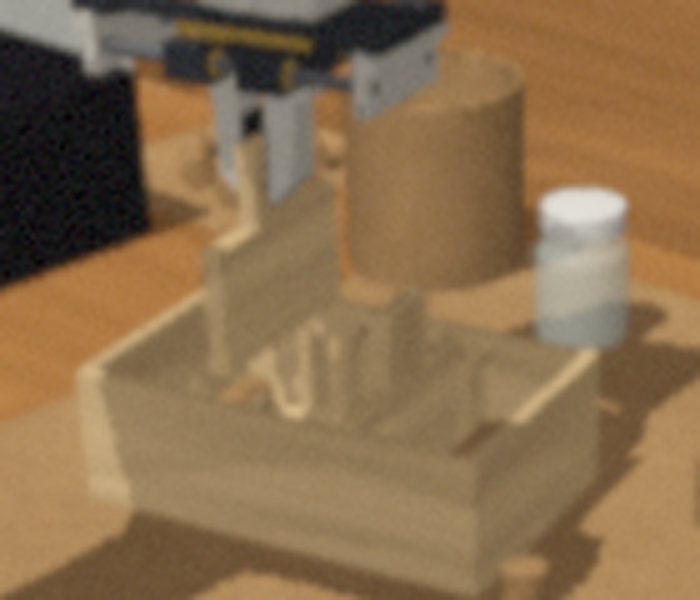

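The divider is about 8 mm above the rim and over the ribs of the empty slot (its foot at crop (215,365)). Descending slowly and watching the force.

```bash
python3 -m handwheel '[[[0.3,0,0,0],[0.5,0,0,0],[0.5,0,0,0],[0.5,0,0,0],[0.5,0,0,0],[0.5,0,0,0],[0.4,0,0,0],[0,0,0,0]]]'; python3 -m handwheel '[[[0.4,0,0,0],[0.4,0,0,0],[0.4,0,0,0],[0.4,0,0,0],[0.3,0,0,0],[0.2,0,0,0],[0,0,0,0],[0,0,0,0]]]'; python3 go.py 540 222.5 66 15
```

```text
time: 10.55
tool_pos: [539.8, 222.6, 113.6]
tcp_rot: [3.104, 1.569, -2.919]
contact_force: [0.6, -0.7, -1.9]
grip_width: 11.9
time: 11.22
tool_pos: [540.4, 222.7, 93.8]
tcp_rot: [1.673, 1.571, 1.933]
contact_force: [0.3, -0.4, -1.9]
grip_width: 12.2
t 11.22 pos [540.4 222.7  93.8] down [-0.  0. -1.] toolz yaw 14.89 yaw err 0.11 turn(rad, tool x) -0.0019
shift cm now-axes [ 2.78 -0.01 -0.05] q [ 0.26  0.55  1.5   0.    1.09 -1.57] F [ 0.3 -0.4 -1.9] w 12.2
shift after turn [ 2.78 -0.01 -0.05]
```

```bash
python3 -m handwheel '[[[0.4,0,0,0],[0.4,0,0,0],[0.4,0,0,0],[0.4,0,0,0],[0.3,0,0,0],[0.2,0,0,0],[0,0,0,0],[0,0,0,0]]]'; python3 -m handwheel '[[[0.15,0,0,0],[0.15,0,0,0],[0.1,0,0,0],[0.1,0,0,0],[0,0,0,0],[0,0,0,0]]]'; python3 go.py 540 222.5 66 15
```

```text
time: 11.88
tool_pos: [540.4, 222.7, 72.7]
tcp_rot: [2.579, 1.571, 2.839]
contact_force: [0.4, 0.0, -1.8]
grip_width: 11.6
time: 12.38
tool_pos: [540.4, 222.7, 67.8]
tcp_rot: [0.666, 1.571, 0.926]
contact_force: [0.2, -1.1, -1.0]
grip_width: 11.7
t 12.38 pos [540.4 222.7  67.8] down [ 0.  0. -1.] toolz yaw 14.89 yaw err 0.11 turn(rad, tool x) -0.0019
shift cm now-axes [ 0.18 -0.01 -0.04] q [ 0.26  0.58  1.53  0.    1.03 -1.57] F [ 0.2 -1.1 -1. ] w 11.7
shift after turn [ 0.18 -0.01 -0.04]
```

```bash
python3 -m handwheel '[[[0.1,0,0,0],[0.1,0,0,0],[0.05,0,0,0],[0,0,0,0],[0,0,0,0]]]'; python3 -m handwheel '[[[0.05,0,0,0],[0.05,0,0,0],[0,0,0,0],[0,0,0,0]]]'
```

```text
time: 12.8
tool_pos: [540.4, 222.7, 65.3]
tcp_rot: [2.35, 1.571, 2.61]
contact_force: [-0.8, 0.4, -1.4]
grip_width: 12.0
time: 13.13
tool_pos: [540.5, 222.8, 64.9]
tcp_rot: [0.052, 1.57, 0.312]
contact_force: [-2.1, -0.2, 4.7]
grip_width: 12.0
```

Floor contact (+6 N) at exactly the predicted height of 64.9. Releasing gently, then retreating.

```bash
python3 -m handwheel '[[[0,0,0,0],[0,0,0,0],[0,0,0,0],[0,0,0,0],[0,0,0,0],[0,0,0,0]]]' 0.35; python3 -m handwheel '[[[-0.5,0,0,0],[-1,0,0,0],[-1.5,0,0,0],[-2,0,0,0],[-2,0,0,0],[-2,0,0,0],[-2,0,0,0],[-2,0,0,0]]]'; python3 - <<'E'
from h import *
snap('side','side8')
a=cv2.imread('pics/side8.png')[110:230,230:370]
cv2.imwrite('pics/c9.png',cv2.resize(a,None,fx=5,fy=5,interpolation=cv2.INTER_CUBIC))
E
```

```text
time: 13.63
tool_pos: [540.4, 222.7, 64.2]
tcp_rot: [1.859, 1.571, 2.119]
contact_force: [0.9, -0.7, -0.9]
grip_width: 32.0
time: 14.3
tool_pos: [540.4, 222.7, 196.6]
tcp_rot: [0.056, 1.569, 0.316]
contact_force: [0.7, -0.7, -0.5]
grip_width: 32.3
```

View pics/c9.png

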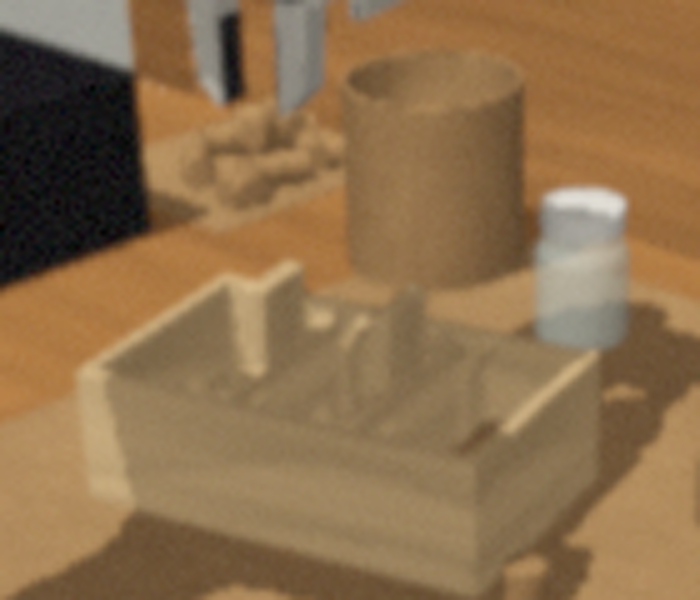

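The tab of the newly placed divider shows at crop (270,310), level with the fixed one at (405,340), and the body is below the rim. I'll move the arm aside to check from above.

```bash
python3 -m handwheel '[[[-0.5,1,-0.6,0],[0,2.4,-1.4,0],[0,2.4,-1.4,0],[0,2.4,-1.4,0],[0,2.4,-1.4,0],[0,2.4,-1.4,0],[0,2.4,-1.4,0],[0,2.4,-1.4,0]]]';python3 -m handwheel '[[[0,2.4,-1.4,0],[0,2.4,-1.4,0],[0,1.2,-0.7,0],[0,0,0,0],[0,0,0,0],[0,0,0,0]]]'; python3 - <<'E'
from h import *
for c in('top','side'):
    _,d=snap(c,c+'9'); np.save(f'pics/{c}P.npy',cloud(c,d))
a=cv2.imread('pics/top9.png')[110:260,140:440]
cv2.imwrite('pics/c10.png',cv2.resize(a,None,fx=2.6,fy=2.6,interpolation=cv2.INTER_CUBIC))
E
sed 's/^    print(.tab.*//' fit.py > /dev/null; cat > chk.py <<'E'
from h import *
for c in('top','side'):
    P=np.load(f'pics/{c}P.npy').reshape(-1,3)
    def sel(cx,cy,hx,z0,z1): return P[(abs(P[:,0]-cx)<hx)&(abs(P[:,1]-cy)<25)&(P[:,2]>z0)&(P[:,2]<z1)]
    for n,cx,cy,z0,z1 in(('new',540,223,112,140),('fixed',560,146,112,140),('narrow',542,-273,112,140),('low',550,-199,84,110),('A empty',550,-125,45,140)):
        S=sel(cx,cy,35,z0,z1)
        if len(S)<6: print(c,n,len(S));continue
        r=cv2.minAreaRect(S[:,:2].astype(np.float32));print(c,n,len(S),np.round(r[0],1),np.round(r[1],1),round(r[2],1),'zmax',np.percentile(S[:,2],90).round(1))
E
python3 chk.py
```

```text
time: 15.02
tool_pos: [391.9, 368.9, 199.0]
tcp_rot: [-3.014, 1.57, -2.753]
contact_force: [0.5, 0.5, -0.5]
grip_width: 31.9
time: 15.52
tool_pos: [344.8, 416.6, 199.1]
tcp_rot: [-2.159, 1.57, -1.899]
contact_force: [0.9, 0.0, -1.1]
grip_width: 32.4
top new 134 [539.7 223. ] [43.8 12.5] 15.0 zmax 126.9
top fixed 122 [559.4 146.3] [43.8 12. ] 15.4 zmax 126.7
top narrow 147 [ 541.8 -273.3] [12.3 43.2] 87.6 zmax 129.4
top low 129 [ 550.1 -199.4] [13.4 43.7] 87.7 zmax 97.3
top A empty 0
side new 76 [541.5 219.9] [46.9 14.7] 12.7 zmax 125.1
side fixed 81 [562.1 145.1] [48.6 14.1] 14.0 zmax 124.8
side narrow 151 [ 543.5 -274.7] [14.6 46. ] 86.7 zmax 127.8
side low 116 [ 551.6 -200.9] [14.  48.4] 87.2 zmax 95.7
side A empty 0
```

View pics/c10.png

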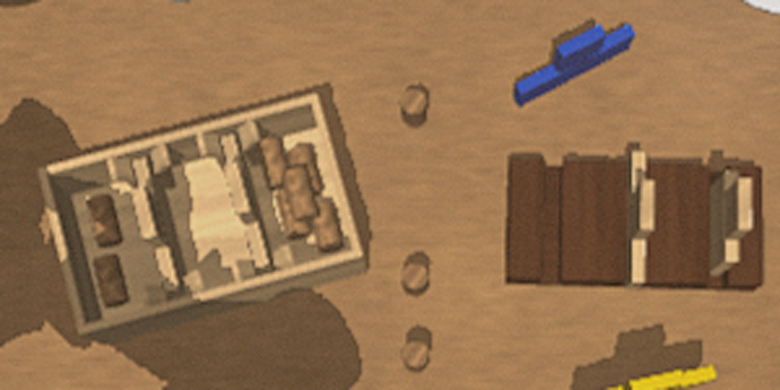

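The view from above shows the large divider in its slot at crop (155,220), parallel to the fixed one at (245,200). The two smaller dividers are unmoved in the stand at (640,205) and (735,205). Handing in.

```bash
python3 - <<'E'
from h import *
print(bot.get_obs()['time'],bot.get_obs()['contact_force']); print(bot.close_job())
E
```

```text
15.6167 [-0.28611186  0.31305872 -0.20144763]
the job is handed in; nothing more can be done
None
```

I took the large divider by its tab from the stand slot nearest the box, lowered it into the box's empty slot until it touched the floor, and released it. I then backed the arm off and handed in at 15.6 s of the 38 s allowed. No verdict was reported.

**Large divider:** In the top camera its tab is 79 mm from the fixed divider's tab (80 expected). The tab tops are level within 0.3 mm and the angles agree within about 0.5° (15.0° against 15.4°). It touched the floor at the height I had predicted.

**Smaller dividers:** The narrow and low ones moved less than 1 mm in the top camera, which is within measurement noise. Both still stand in the stand.

**Checks that disagreed:**
- **Fingertip height:** The side camera put the fingertips about 26 mm above the reported TCP height. I trusted the image for grip depth, and the grasp held.
- **Side-camera fits:** These ran a few millimetres and 1–2° off the top camera's, for example 75 mm rather than 79 mm between the two tabs. The side view saw only part of each tab, so I relied on the top camera.

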